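Nest the rinsed paint-mixing cups

TASK

Put the rinsed paint-mixing cups away as one nest in order of size: the yellow cup inside the blue one and the red cup inside the yellow one, each upright and standing fully down on the floor of the next. Leave the wide blue cup standing where it is.

Things in the scene. Friction and masses are not known exactly. Their poses are not given: they have to be found in the camera images.
- cup_large: wide low blue open plastic cup, the outermost of the nest: 65 mm high, 96 mm across the plain upright collar (upper 23 mm), 80 mm across the foot, 0.3 kg. The mouth is 88 mm wide inside; inner floor 6 mm above its underside and about 73 mm across. Origin at the centre of the underside, z up its axis; round, so yaw is of no matter. It stands upright on the table.
- cup_medium: yellow open plastic cup: 105 mm high, 66 mm across the upright collar (upper 31 mm, the place to grip from outside), tapering below it from 62 mm to 54 mm across the foot, about 0.14 kg. The mouth is 59 mm wide inside; thick foot, inner floor 24 mm above its underside and about 49 mm across. Origin at the centre of the underside, z up its axis; round. It stands upright on the table. Nested in the blue cup its rim is 111 mm above the table.
- cup_small: narrow tall red open plastic cup, the innermost: 115 mm high, 42 mm across the upright collar (upper 35 mm, the place to grip from outside), tapering below it from 38 mm to 34 mm across the foot, about 0.08 kg. Origin at the centre of the underside, z up its axis; round. It stands upright on the table. Nested in the yellow cup in the blue one its rim is 145 mm above the table, 34 mm above the yellow rim.

How it is judged:
By the outcome, as a careful person would: the job done as asked, in the order asked, and still so for the second after the job is handed in, with the robot touching nothing.
It also fails if it takes over 53 s, if anything falls off the work surface, if the arm or the gripper's body presses on something with over 40 N, if the wrist force passes 120 N, or if a joint passes its speed limit or range.

ROBOT

A 6-joint arm with a two-finger parallel gripper is mounted at the origin on the work surface; the furniture and walls round the work are solid. World frame = base frame: x ahead of the robot, y to its left, z up, the work surface at z = 0. Lengths are in mm, angles in degrees, forces in N, time in s.
With the tool pointing down it reaches from about 300 to 850 mm from the base axis. Payload 4.2 kg.
Tool frame: the origin (TCP) lies at the very end of the fingers, on their centre line; the grasp point (between the pads) lies 19 mm behind it (env.grasp_offset is the distance from the TCP to the grasp point, in mm); z points along the fingers, y is the line along which they close (so a half turn about z gives the same grasp; the last joint's range is limited). The gripper opens to 91 mm and grips with 3 to 60 N. Pads are 32 mm wide; open, the fingers measure 118 mm over their backs; the gripper's body (76 mm by 178 mm) begins 60 mm behind the grasp point.
Start: joints at [-75.802, 18.312, 89.639, -0, 72.044, -1.146], TCP at [152.154, -554.523, 180.976] pointing down, gripper open.
Joint ranges: [-177.97, 177.97], [-48.28, 115.42], [12.27, 149.76], [-77.06, 257.06], [2.81, 150.46], [-146.56, 146.56]. Speed limits (degrees/s): [147.25, 147.25, 180, 180, 180, 180].

INTERFACE

Orientations are given as [roll, pitch, yaw] about the fixed x, y, z axes, in that order (R = Rz(yaw) Ry(pitch) Rx(roll)).
In Python, from workcell import env, eyes gives the robot as it stands.
- The arm moves only by the tool send_rows, never from a script. Its arguments are lists of equal length, an entry for each row: "grip": the opening, from -1 (shut) to 1 (fully open), so that 0 is half open; "xyz": the shift along the world's x, y, z in m, a list of three; "yaw": the turn about the world's z in degrees. A call has 1 to 8 rows; each row is the pose to reach, as a shift and turn from the pose commanded when the call began; what a row does not reach only later rows make up. A row lasts 1/12 s, in which the tool goes at most 41.7 mm and 7.16 degrees, less where a joint would pass 70% of its speed; a pose out of reach is approached as far as the arm can. A call with a gripper value outside its range is refused whole. The fingers move at their own pace and stop on an object; "grip_force" is the grip in N (left out, the last holds). Time passes only in rows, so rows that repeat a pose let the fingers close. It gives the time, the measured TCP pose, the force, the opening and the grip force at its end, in the units of the state.
- env.state(): the state, without advancing time (a new reading comes with each control period).
- eyes.grab_frame(name): name is "scene" or "top"; returns a dict with "frame" (480x640x3 uint8, red, green, blue), "fx", "fy", "cx", "cy" (pixels), "pose" (4x4, takes a point from camera to world coordinates). Camera axes: x right, y down, z forward; pixel columns grow to the right and rows downward; lengths in mm; the calibration is good to about 2 mm. A picture is of the moment at which its call begins. There is no depth.
- env.job_done(): hands the job in; it is judged then, once.
The state is a dict: "time_s": time; "qpos": joint angles; "qvel": joint speeds; "effort": joint torques, N m; "ee_pos": TCP position; "ee_rot": TCP orientation; "force": force on the tool from outside, world axes, zero at the start; "torque": the same for the moment, N m; "gripper_width": finger opening in mm; "gripper_force": force on a finger pad.
Only numpy, scipy, OpenCV 4.12 (cv2) and the standard library are available. Lean on these libraries where they do the work, as an engineer would, in place of code of your own. Each camera call takes 0.05 s, during which the arm holds its last target. There are 200 camera calls.

## Working session

There is one attempt and no reset: what is moved stays moved. The work goes in short steps, Python scripts to look and compute and a tool call to move; the robot and the scene stay as the last step left them, time stands still between calls to the robot, and variables do not carry over. Pictures are saved under pics/ and viewed, at most 10 in all, crops included, and the job is handed in when it is done.

Besides the shell and the picture viewer there is one more tool, called after "Call:" as name([rows], argument=value, ...), one row to a line, values as JSON. send_rows: Moves the arm, as the interface text tells. Its arguments: {"type":"object","properties":{"grip":{"type":"array"},"xyz":{"type":"array"},"yaw":{"type":"array"},"grip_force":{"type":"number"}},"required":["grip","xyz","yaw"]}

```bash
mkdir -p pics; ls
python3 - <<'E'
from workcell import env, eyes
import cv2,numpy as np
a=[]
for n in("scene","top"):
    f=eyes.grab_frame(n); np.savez(f"{n}0.npz",**f)
    print(n,f["fx"],f["fy"],f["cx"],f["cy"],np.round(f["pose"],3).tolist())
    a.append(cv2.resize(f["frame"][:,:,::-1],(400,300)))
    cv2.imwrite(f"pics/{n}0.png",f["frame"][:,:,::-1])
s=env.state();print({k:np.round(v,2).tolist() for k,v in s.items()})
E
```

```text
pics
scene 542.4287747955758 542.4287747955758 311.72822430656396 239.13780144612224 [[0.836, -0.391, 0.384, 153.719], [-0.548, -0.616, 0.566, -780.776], [0.015, -0.684, -0.729, 675.846], [0.0, 0.0, 0.0, 1.0]]
top 439.7861137789855 439.7861137789855 325.86869821410096 233.89569482147024 [[-0.0, -0.982, 0.191, 307.093], [-1.0, -0.002, -0.01, -294.937], [0.01, -0.191, -0.981, 890.871], [0.0, 0.0, 0.0, 1.0]]
{'time_s': 0.1, 'qpos': [-75.8, 18.35, 89.7, 0.0, 72.04, -1.14], 'qvel': [0.01, -0.13, -0.18, -0.03, 0.06, 0.01], 'effort': [0.0, -41.33, -23.25, 0.07, 0.04, -0.0], 'ee_pos': [152.05, -554.04, 180.24], 'ee_rot': [-179.91, -0.0, 15.34], 'force': [0.41, 0.07, -0.31], 'torque': [-0.04, -0.04, 0.07], 'gripper_force': 0.0, 'gripper_width': 91.4}
```

View pics/scene0.png

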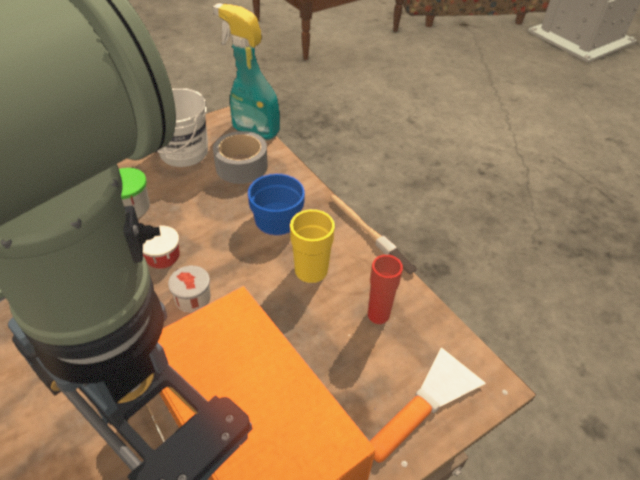

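View pics/top0.png

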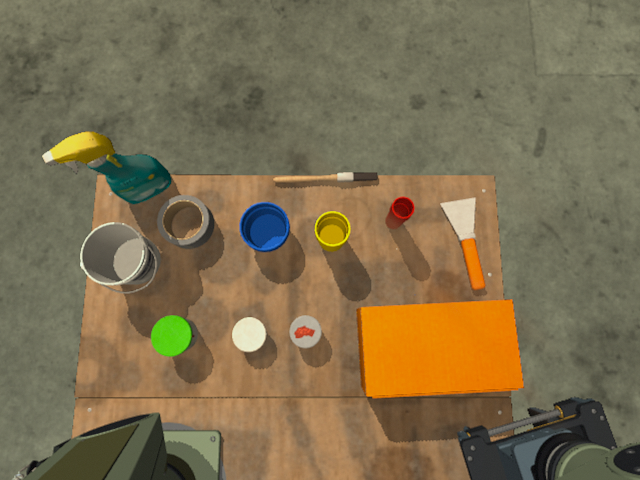

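```bash
cat > h.py <<'E'
import numpy as np,cv2
from scipy.optimize import least_squares
H={'blue':((105,120,50),(125,255,255)),'yellow':((22,130,90),(34,255,255)),'red':((172,120,60),(180,255,255)),'red2':((0,150,60),(6,255,255))}
# windows x0,y0,x1,y1
W={'scene':{'blue':(235,165,320,240),'yellow':(283,205,340,290),'red':(362,248,408,330)},
   'top':{'blue':(230,195,300,260),'yellow':(308,205,358,256),'red':(382,190,420,232)}}
def cont(fr,c,w):
    hsv=cv2.cvtColor(np.ascontiguousarray(fr),cv2.COLOR_RGB2HSV)
    m=cv2.inRange(hsv,*H[c])
    if c=='red': m|=cv2.inRange(hsv,*H['red2'])
    z=np.zeros_like(m); x0,y0,x1,y1=w; z[y0:y1,x0:x1]=m[y0:y1,x0:x1]
    cs,_=cv2.findContours(z,cv2.RETR_EXTERNAL,cv2.CHAIN_APPROX_NONE)
    return max(cs,key=cv2.contourArea)[:,0].astype(float)
def rays(f,p):
    d=np.c_[(p[:,0]-f['cx'])/f['fx'],(p[:,1]-f['cy'])/f['fy'],np.ones(len(p))]
    return f['pose'][:3,3],d@f['pose'][:3,:3].T
def plane(f,p,z):
    o,d=rays(f,p); return (o+d*((z-o[2])/d[:,2])[:,None])[:,:2]
def rim(f,p,z):
    """circle through the far half (from the camera) of the outline on plane z"""
    q=plane(f,p,z); u=q.mean(0)-f['pose'][:2,3]; u/=np.linalg.norm(u); s=(q-q.mean(0))@u
    c=q[np.argmax(s)]-u*20; r=20
    for _ in range(8):
        k=q[((q-c)@u)>0.1*r]
        t=least_squares(lambda t:np.hypot(*(k-t[:2]).T)-t[2],[*c,r],loss='soft_l1').x; c,r=t[:2],t[2]
    return c,r
def tri(fs,ft,c,ws=None,wt=None):
    a=cont(fs['frame'],c,ws or W['scene'][c]); b=cont(ft['frame'],c,wt or W['top'][c])
    best=min(((np.linalg.norm(rim(fs,a,z)[0]-rim(ft,b,z)[0]),z) for z in range(30,180,2)))
    z=best[1]; return best,rim(fs,a,z),rim(ft,b,z),a,b
E
python3 - <<'E'
from h import *
fs,ft=[dict(np.load(n+'0.npz')) for n in('scene','top')]
nom={'blue':65,'yellow':105,'red':115}
for c in nom:
    b,s,t,p,q=tri(fs,ft,c); print(c,b,s,t)
    print('  at nominal',rim(fs,p,nom[c]),rim(ft,q,nom[c]))
# box top: corners common to the two views
S=np.array([[243,289],[372,447]],float);T=np.array([[359,308],[512,300]],float)
hs=cv2.cvtColor(ft['frame'],cv2.COLOR_RGB2HSV)
for z in(80,120,160,200): print(z,plane(fs,S,z).round().tolist(),plane(ft,np.array([[359,308],[512,300],[522,388],[367,396]],float),z).round().tolist())
print(plane(ft,np.array([[173,317],[116,225],[305,318],[249,318]],float),60).round())
E
```

```text
blue (np.float64(1.4763140453431443), 64) (array([ 483.2718443 , -183.35421638]), np.float64(46.50790480353978)) (array([ 484.58132187, -184.03595801]), np.float64(46.06930676665226))
  at nominal (array([ 482.73319062, -184.33042488]), np.float64(46.43185023050781)) (array([ 484.36658093, -184.17010464]), np.float64(46.01363994353928))
yellow (np.float64(0.7913609016018122), 106) (array([ 471.11260194, -313.35124692]), np.float64(32.15919685217568)) (array([ 470.98823983, -314.132775  ]), np.float64(32.402270794134346))
  at nominal (array([ 471.66968429, -312.53086829]), np.float64(32.215577295199296)) (array([ 471.19697437, -314.15725974]), np.float64(32.4436193826606))
red (np.float64(0.3595705206014539), 116) (array([ 508.22827926, -442.53601915]), np.float64(20.113365358159275)) (array([ 507.93534333, -442.74453654]), np.float64(19.867048769832998))
  at nominal (array([ 508.86148747, -441.93186917]), np.float64(20.149270173167608)) (array([ 508.19444995, -442.93531449]), np.float64(19.892733524348714))
80 [[336.0, -346.0], [351.0, -619.0]] [[328.0, -363.0], [342.0, -644.0], [188.0, -649.0], [176.0, -375.0]]
120 [[323.0, -375.0], [338.0, -630.0]] [[327.0, -360.0], [341.0, -627.0], [194.0, -632.0], [182.0, -371.0]]
160 [[311.0, -405.0], [324.0, -640.0]] [[326.0, -356.0], [339.0, -610.0], [200.0, -614.0], [188.0, -367.0]]
200 [[299.0, -434.0], [311.0, -651.0]] [[325.0, -353.0], [337.0, -592.0], [206.0, -597.0], [195.0, -363.0]]
[[ 312.  -20.]
 [ 486.  101.]
 [ 310. -264.]
 [ 310. -161.]]
```

Call:
send_rows([
  [0.03,0.023,0.01],
  [0.07,0.053,0.01],
  [0.11,0.083,0.01],
  [0.15,0.113,0.01],
  [0.19,0.143,0.01],
  [0.22,0.166,0.01],
  [0.25,0.189,0.01],
  [0.28,0.212,0.01],
], yaw=[0,0,0,0,0,0,0,0], grip=[1,1,1,1,1,1,1,1], grip_force=15)

```text
time_s: 0.77
ee_pos: [416.0, -354.0, 190.7]
ee_rot: [-180.0, 0.0, 15.3]
force: [0.1, -1.0, -0.7]
gripper_width: 91.5
gripper_force: 0.0
```

Call:
send_rows([
  [0.02,0.015,0],
  [0.039,0.029,0],
  [0.039,0.029,-0.02],
  [0.039,0.029,-0.04],
  [0.039,0.029,-0.06],
  [0.039,0.029,-0.06],
  [0.039,0.029,-0.06],
], yaw=[0,0,0,0,0,0,0], grip=[1,1,1,1,1,1,1])

```text
time_s: 1.35
ee_pos: [453.2, -326.2, 130.1]
ee_rot: [-179.9, 0.1, 15.3]
force: [-0.1, -0.4, 0.8]
gripper_width: 91.3
gripper_force: 0.0
```

Run:
```python
from workcell import env, eyes
import cv2
print(env.state()['ee_pos'])
f=eyes.grab_frame("scene"); cv2.imwrite("pics/a.png",f["frame"][:,:,::-1])
```

```text
[ 453.22353021 -326.17907935  130.0714165 ]
```

View pics/a.png

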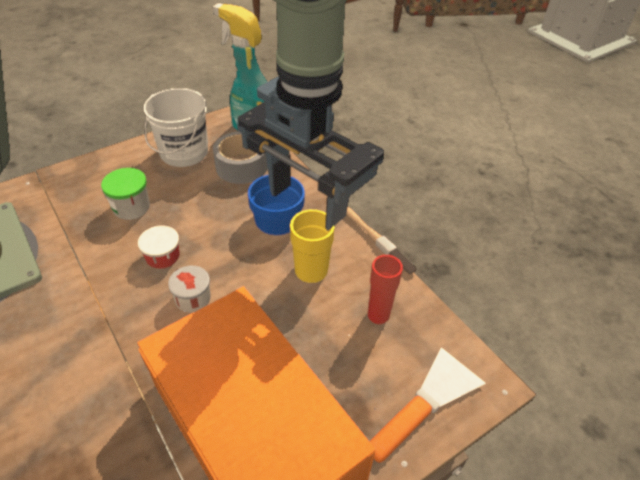

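The gripper is over the yellow cup (pixel 312,245), but 18/13 mm short: shifts count from the clamped command, so I go by the measured pose.

Call:
send_rows([
  [0.009,0.006,0],
  [0.018,0.0127,0],
  [0.018,0.0127,0],
  [0.018,0.0127,-0.015],
  [0.018,0.0127,-0.03],
  [0.018,0.0127,-0.045],
  [0.018,0.0127,-0.058],
  [0.018,0.0127,-0.058],
], yaw=[0,0,0,0,0,0,0,0], grip=[1,1,1,1,1,1,1,1])

```text
time_s: 2.07
ee_pos: [470.8, -312.8, 71.0]
ee_rot: [-179.8, 0.2, 15.4]
force: [-1.0, 0.4, -0.9]
gripper_width: 91.0
gripper_force: 0.0
```

Call:
send_rows([
  [0,0,0],
  [0,0,0],
  [0,0,0],
  [0,0,0],
  [0,0,0],
  [0,0,0],
  [0,0,0],
  [0,0,0],
], yaw=[0,0,0,0,0,0,0,0], grip=[0.6,0.5,0.4,0.3,0.2,0.2,0.2,0.2], grip_force=15)

```text
time_s: 2.73
ee_pos: [471.9, -314.1, 73.1]
ee_rot: [180.0, -0.0, 15.3]
force: [-0.5, -0.0, -0.8]
gripper_width: 54.8
gripper_force: 0.0
```

Run:
```python
from workcell import env, eyes
import cv2
s=env.state();print(s['ee_pos'],s['gripper_width'],s['gripper_force'])
f=eyes.grab_frame("scene"); a=f["frame"][120:320,200:440,::-1]
f=eyes.grab_frame("top"); b=f["frame"][130:330,220:460,::-1]
cv2.imwrite("pics/b.png",cv2.resize(cv2.hconcat([a,b]),(800,333)))
```

```text
[ 471.92300727 -314.07499758   73.08746207] 54.82851919605262 0.0
```

View pics/b.png

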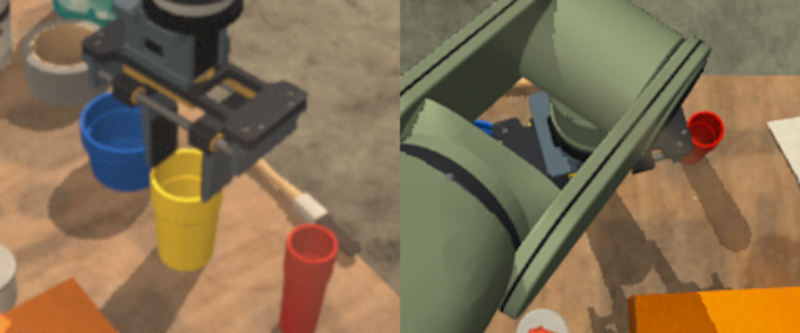

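```bash
cat >> h.py <<'E'
def proj(f,P):
    P=np.atleast_2d(P).astype(float); T=np.linalg.inv(f['pose']); c=P@T[:3,:3].T+T[:3,3]
    return np.c_[f['fx']*c[:,0]/c[:,2]+f['cx'],f['fy']*c[:,1]/c[:,2]+f['cy']]
E
python3 - <<'E'
from workcell import env, eyes
from h import *
s=env.state();f=eyes.grab_frame("scene");np.savez('c.npz',**f)
p=s['ee_pos'];a=np.radians(s['ee_rot'][2]);y=np.array([-np.sin(a),np.cos(a),0])
pts=np.array([p,p+27*y,p-27*y,p+27*y+[0,0,60],p-27*y+[0,0,60]])
px=proj(f,pts);print(px.round(1))
im=f['frame'][:,:,::-1].copy()
for u in px: cv2.circle(im,tuple(int(v) for v in u),1,(255,0,255),-1)
cv2.imwrite('pics/d.png',cv2.resize(im[130:300,230:420],(760,600),interpolation=cv2.INTER_NEAREST))
E
```

```text
[[312.5 239.5]
 [299.4 231. ]
 [326.  248.3]
 [299.3 202.5]
 [327.4 220. ]]
```

View pics/d.png

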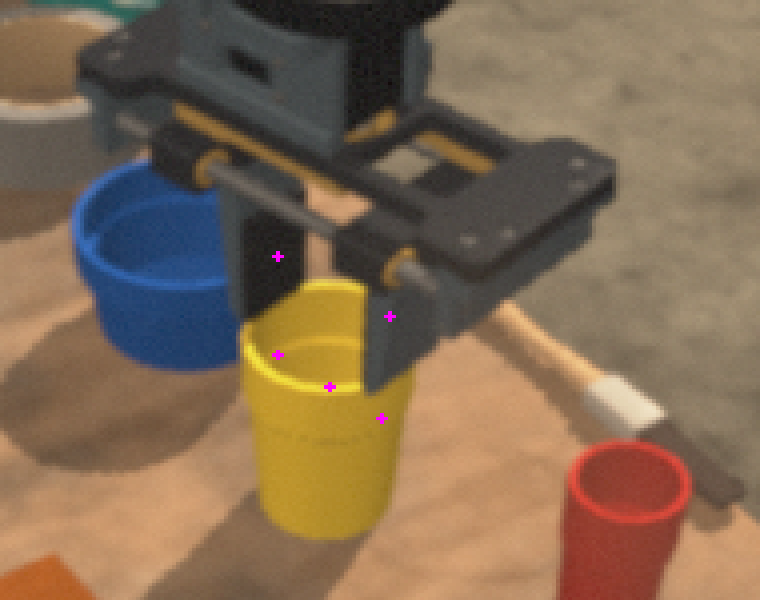

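Run:
```python
from h import *
f=dict(np.load('scene0.npz'));t=dict(np.load('top0.npz'))
y=np.array([-np.sin(.267),np.cos(.267),0])
for p in([453.2,-326.2,130.1],):
    p=np.array(p);print(proj(f,[p,p+45*y,p-45*y]).round(1))
# a.png tips and d.png tips: rays near measured xy -> z from the closest approach to the vertical through TCP
for xy,px in(((453.2,-326.2),(307,205)),((471.9,-314.1),(314.6,224.6))):
    o,d=rays(f,np.array([px],float));d=d[0]
    for z in(73,90,100,110,130,150,165):
        print(z,(o+d*(z-o[2])/d[2]-[*xy,z])[:2].round(1))
im=cv2.imread('pics/a.png')[130:250,230:400]
im=cv2.resize(im,(680,480),interpolation=cv2.INTER_CUBIC)
u=np.array([453.2,-326.2,130.1])
for q in proj(f,[u,u+45*y,u-45*y]): cv2.circle(im,tuple(int(v*4) for v in q-[230,130]),3,(255,0,255),-1)
cv2.imwrite('pics/e.png',im)
```

```text
[[306.9 222.5]
 [283.8 207.7]
 [331.1 238. ]]
73 [53.2 80.9]
90 [43.2 65.8]
100 [37.4 57. ]
110 [31.5 48.1]
130 [19.8 30.3]
150 [ 8.1 12.5]
165 [-0.6 -0.8]
73 [20.3 25. ]
90 [10.7 11.1]
100 [5.1 3. ]
110 [-0.5 -5.2]
130 [-11.7 -21.5]
150 [-22.9 -37.8]
165 [-31.4 -50. ]
```

View pics/e.png

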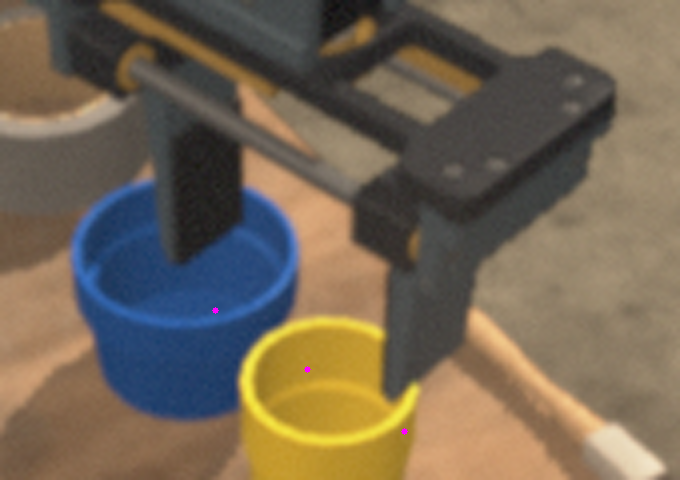

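The tips show about 32 mm higher than the reported TCP (tip midpoint at pixel ~(314,225) against the predicted (312,239)), just over the rim. So the reported z is low by about 32 mm. I'll open, go down in small steps while watching the force, and look again.

Call:
send_rows([
  [0,0,0],
  [0,0,0],
  [0,0,0],
  [0,0,0],
  [0,0,0],
  [0,0,0],
  [0,0,0],
], yaw=[0,0,0,0,0,0,0], grip=[1,1,1,1,1,1,1])

```text
time_s: 3.47
ee_pos: [471.9, -314.0, 73.0]
ee_rot: [180.0, 0.0, 15.3]
force: [-0.4, 0.1, -0.1]
gripper_width: 91.0
gripper_force: 0.0
```

Call:
send_rows([
  [0,0,-0.004],
  [0,0,-0.008],
  [0,0,-0.012],
  [0,0,-0.016],
  [0,0,-0.02],
  [0,0,-0.02],
], yaw=[0,0,0,0,0,0], grip=[1,1,1,1,1,1])

```text
time_s: 3.97
ee_pos: [471.3, -313.6, 51.8]
ee_rot: [-179.9, 0.1, 15.3]
force: [0.5, 0.3, -0.5]
gripper_width: 90.9
gripper_force: 0.0
```

Run:
```python
from workcell import env, eyes
from h import *
s=env.state();f=eyes.grab_frame("scene")
p=s['ee_pos'];y=np.array([-np.sin(.267),np.cos(.267),0])
im=cv2.resize(f['frame'][130:280,230:400,::-1],(680,600),interpolation=cv2.INTER_CUBIC)
for dz,c in((0,(255,0,255)),(32,(0,255,0))):
  for q in proj(f,[p+[0,0,dz],p+45*y+[0,0,dz],p-45*y+[0,0,dz]]): cv2.circle(im,tuple(int(v*4) for v in q-[230,130]),3,c,-1)
cv2.imwrite('pics/g.png',im);print(p,s['force'])
```

```text
[ 471.25694686 -313.5749337    51.82407108] [ 0.54643632  0.308133   -0.54051406]
```

View pics/g.png

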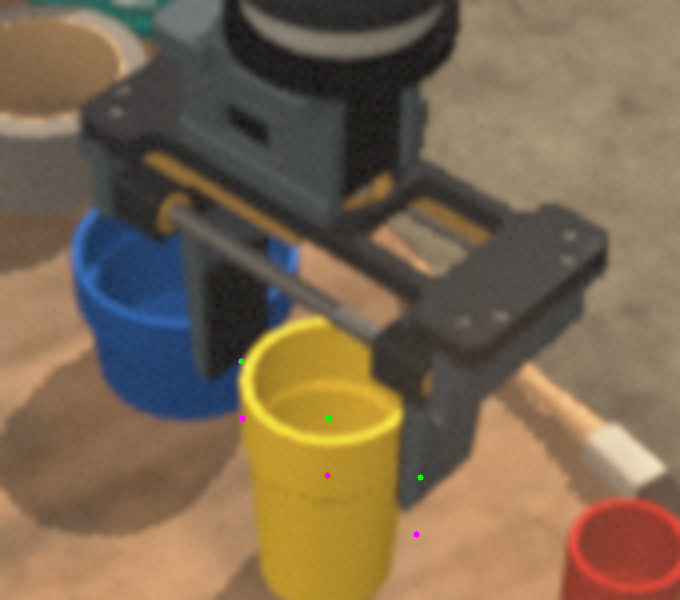

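Green dots (bias 32 mm) sit on the tips at about (237,362) and (425,480) in the crop, and the fingers straddle the cup. I'll go down 11 mm more and grip.

Call:
send_rows([
  [0,0,-0.005],
  [0,0,-0.01],
  [0,0,-0.01],
  [0,0,-0.01],
  [0,0,-0.01],
  [0,0,-0.01],
  [0,0,-0.01],
  [0,0,-0.01],
], yaw=[0,0,0,0,0,0,0,0], grip=[1,1,1,0.6,0.4,0.2,0.2,0.2], grip_force=15)

```text
time_s: 4.68
ee_pos: [472.0, -314.0, 43.2]
ee_rot: [180.0, -0.0, 15.3]
force: [0.3, 1.0, 0.5]
gripper_width: 66.8
gripper_force: 15.0
```

Call:
send_rows([
  [0,0,0],
  [0,0,0],
  [0,0,0.005],
  [0,0,0.01],
  [0,0,0.02],
  [0,0,0.03],
  [0,0,0.03],
], yaw=[0,0,0,0,0,0,0], grip=[0.2,0.2,0.2,0.2,0.2,0.2,0.2])

```text
time_s: 5.27
ee_pos: [473.5, -315.2, 75.8]
ee_rot: [179.8, -0.2, 15.3]
force: [0.9, -0.3, -2.2]
gripper_width: 66.9
gripper_force: 15.0
```

Call:
send_rows([
  [0,0,0.015],
  [0,0,0.03],
  [0,0,0.045],
  [0,0,0.055],
  [0.002,0.015,0.055],
  [0.004,0.035,0.055],
  [0.006,0.06,0.055],
  [0.008,0.085,0.055],
], yaw=[0,0,0,0,0,0,0,0], grip=[0.2,0.2,0.2,0.2,0.2,0.2,0.2,0.2])

```text
time_s: 5.93
ee_pos: [479.3, -227.3, 127.3]
ee_rot: [-179.9, 0.0, 15.3]
force: [0.1, 0.5, -1.8]
gripper_width: 67.0
gripper_force: 15.0
```

Call:
send_rows([
  [0.002,0.02,0],
  [0.003,0.035,0],
  [0.004,0.045,0],
  [0.004,0.045,0],
  [0.004,0.045,0],
  [0.004,0.045,0],
], yaw=[0,0,0,0,0,0], grip=[0.2,0.2,0.2,0.2,0.2,0.2])

```text
time_s: 6.43
ee_pos: [483.9, -184.5, 127.9]
ee_rot: [180.0, 0.0, 15.3]
force: [0.2, 0.3, -1.0]
gripper_width: 67.2
gripper_force: 15.0
```

Run:
```python
from workcell import env, eyes
import cv2
s=env.state();print(s['ee_pos'],s['gripper_width'])
f=eyes.grab_frame("scene");cv2.imwrite('pics/i.png',cv2.resize(f['frame'][90:270,200:400,::-1],(667,600)))
```

```text
[ 483.93322213 -184.53720194  127.86115567] 67.15128009613763
```

View pics/i.png

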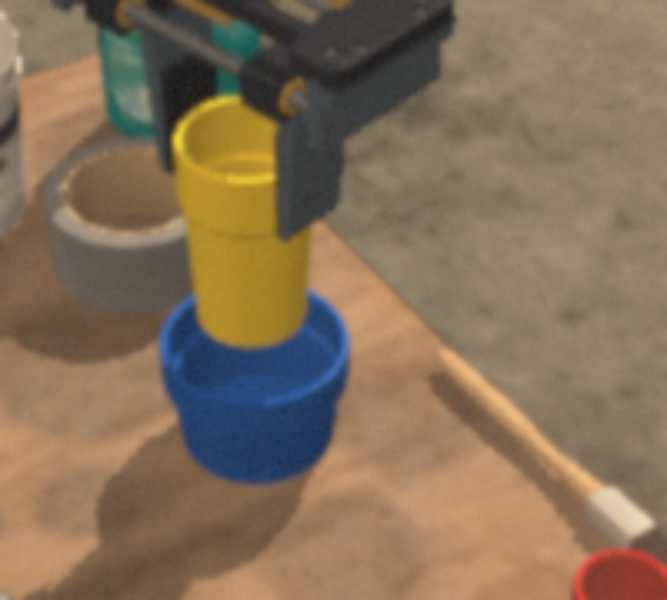

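The yellow foot, at about (250,330) in the crop, hangs centred over the blue mouth. I'll lower it.

Call:
send_rows([
  [0,0,-0.015],
  [0,0,-0.03],
  [0,0,-0.045],
  [0,0,-0.058],
  [0,0,-0.066],
  [0,0,-0.071],
  [0,0,-0.074],
  [0,0,-0.074],
], yaw=[0,0,0,0,0,0,0,0], grip=[0.2,0.2,0.2,0.2,0.2,0.2,0.2,0.2])

```text
time_s: 7.15
ee_pos: [483.9, -184.3, 53.7]
ee_rot: [-180.0, 0.0, 15.3]
force: [-1.2, 0.1, -1.9]
gripper_width: 66.5
gripper_force: 15.0
```

Call:
send_rows([
  [0,0,-0.001],
  [0,0,-0.002],
  [0,0,-0.003],
  [0,0,-0.004],
  [0,0,-0.0045],
  [0,0,-0.0045],
], yaw=[0,0,0,0,0,0], grip=[0.2,0.2,0.2,0.2,0.2,0.2])

```text
time_s: 7.65
ee_pos: [483.8, -184.0, 49.5]
ee_rot: [180.0, 0.0, 15.3]
force: [-0.6, -0.3, -1.7]
gripper_width: 66.7
gripper_force: 15.0
```

Call:
send_rows([
  [0,0,-0.0005],
  [0,0,-0.001],
  [0,0,-0.001],
  [0,0,-0.001],
], yaw=[0,0,0,0], grip=[0.2,0.2,0.2,0.2])

```text
time_s: 7.98
ee_pos: [484.2, -184.0, 49.1]
ee_rot: [180.0, -0.0, 15.3]
force: [-0.8, 1.0, 4.9]
gripper_width: 66.9
gripper_force: 15.0
```

Contact (+4.9 N). I'll release and retract.

Call:
send_rows([
  [0,0,0],
  [0,0,0],
  [0,0,0],
  [0,0,0],
  [0,0,0],
  [0,0,0.01],
  [0,0,0.025],
  [0,0,0.045],
], yaw=[0,0,0,0,0,0,0,0], grip=[0.6,0.75,0.9,0.9,0.9,0.9,0.9,0.9])

```text
time_s: 8.65
ee_pos: [483.0, -183.7, 93.5]
ee_rot: [-179.9, 0.1, 15.3]
force: [0.4, 0.2, -0.2]
gripper_width: 86.7
gripper_force: 0.0
```

Call:
send_rows([
  [0,0,0.025],
  [0,0,0.04],
  [0.002,-0.02,0.04],
  [0.005,-0.05,0.04],
  [0.008,-0.08,0.04],
  [0.011,-0.11,0.04],
  [0.014,-0.14,0.04],
  [0.017,-0.17,0.04],
], yaw=[0,0,0,0,0,0,0,0], grip=[0.9,0.9,0.9,0.9,0.9,0.9,0.9,0.9])

```text
time_s: 9.32
ee_pos: [500.9, -355.5, 134.3]
ee_rot: [180.0, -0.0, 15.3]
force: [0.3, 0.7, 0.1]
gripper_width: 86.9
gripper_force: 0.0
```

Call:
send_rows([
  [0.002,-0.025,0],
  [0.004,-0.05,0],
  [0.006,-0.075,0],
  [0.007,-0.085,0],
  [0.007,-0.088,0],
  [0.007,-0.088,0],
  [0.007,-0.088,0],
  [0.007,-0.088,0],
], yaw=[0,0,0,0,0,0,0,0], grip=[0.6,0.6,0.6,0.6,0.6,0.6,0.6,0.6])

```text
time_s: 9.98
ee_pos: [507.9, -440.5, 133.8]
ee_rot: [-180.0, 0.0, 15.4]
force: [-0.6, -0.2, 0.2]
gripper_width: 73.2
gripper_force: 0.0
```

Run:
```python
from workcell import env, eyes
from h import *
s=env.state();print(s['ee_pos'])
fs=eyes.grab_frame("scene");ft=eyes.grab_frame("top");np.savez('s1.npz',**fs);np.savez('t1.npz',**ft)
a=fs['frame'][120:320,210:450,::-1];b=ft['frame'][150:350,220:460,::-1]
cv2.imwrite('pics/j.png',cv2.resize(cv2.hconcat([a,b]),(800,333)))
```

```text
[ 507.93235952 -440.52205055  133.78314252]
```

View pics/j.png

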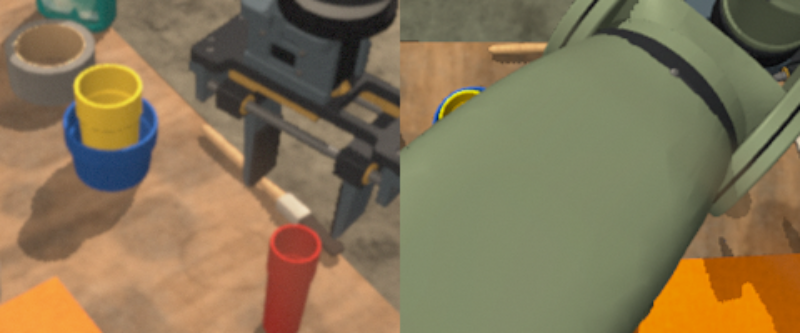

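Yellow stands in blue (rim near crop (110,82)), and the gripper is above and short of red in this view because it is high. I'll measure the nest and the red cup again.

Run:
```python
from h import *
f=dict(np.load('s1.npz'))
print('yellow',rim(f,cont(f['frame'],'yellow',(240,150,310,220)),111))
print('blue r',W and rim(dict(np.load('scene0.npz')),cont(np.load('scene0.npz')['frame'],'blue',W['scene']['blue']),65))
print('red',rim(f,cont(f['frame'],'red',W['scene']['red']),115))
```

```text
yellow (array([ 482.54974951, -183.33597639]), np.float64(32.922846494100085))
blue r (array([ 482.73319062, -184.33042488]), np.float64(46.43185023050781))
red (array([ 508.96305958, -441.78933749]), np.float64(20.017914617450035))
```

Call:
send_rows([
  [0,-0.002,-0.015],
  [0,-0.002,-0.035],
  [0,-0.002,-0.05],
  [0,-0.002,-0.062],
  [0,-0.002,-0.07],
  [0,-0.002,-0.077],
  [0,-0.002,-0.077],
  [0,-0.002,-0.077],
], yaw=[0,0,0,0,0,0,0,0], grip=[0.6,0.6,0.6,0.6,0.6,0.6,0.6,0.6])

```text
time_s: 10.75
ee_pos: [508.1, -444.1, 56.7]
ee_rot: [180.0, -0.0, 15.4]
force: [-0.3, -0.4, 0.4]
gripper_width: 72.8
gripper_force: 0.0
```

Call:
send_rows([
  [0,0,0],
  [0,0,0],
  [0,0,0],
  [0,0,0],
  [0,0,0],
  [0,0,0],
  [0,0,0],
  [0,0,0],
], yaw=[0,0,0,0,0,0,0,0], grip=[0.4,0.2,0,-0.2,-0.3,-0.3,-0.3,-0.3], grip_force=12)

```text
time_s: 11.42
ee_pos: [508.0, -444.1, 56.8]
ee_rot: [180.0, -0.0, 15.3]
force: [-0.8, 0.9, 1.1]
gripper_width: 41.8
gripper_force: 12.0
```

Call:
send_rows([
  [0,0,0.005],
  [0,0,0.015],
  [0,0,0.035],
  [0,0,0.06],
  [0,0,0.085],
  [0,0,0.11],
  [0,0,0.13],
  [0,0,0.135],
], yaw=[0,0,0,0,0,0,0,0], grip=[-0.3,-0.3,-0.3,-0.3,-0.3,-0.3,-0.3,-0.3])

```text
time_s: 12.08
ee_pos: [509.5, -445.4, 196.7]
ee_rot: [179.6, -0.3, 15.3]
force: [-0.1, -0.0, -0.9]
gripper_width: 41.9
gripper_force: 12.0
```

Call:
send_rows([
  [-0.001,0.01,0],
  [-0.003,0.03,0],
  [-0.006,0.06,0],
  [-0.009,0.09,0],
  [-0.012,0.12,0],
  [-0.015,0.15,0],
  [-0.018,0.18,0],
  [-0.02,0.21,0],
], yaw=[0,0,0,0,0,0,0,0], grip=[-0.3,-0.3,-0.3,-0.3,-0.3,-0.3,-0.3,-0.3])

```text
time_s: 12.75
ee_pos: [485.9, -231.4, 189.5]
ee_rot: [-179.8, 0.2, 15.3]
force: [-0.0, 0.4, -1.0]
gripper_width: 41.8
gripper_force: 12.0
```

Call:
send_rows([
  [-0.002,0.02,0],
  [-0.004,0.035,0],
  [-0.005,0.045,0],
  [-0.005,0.05,0],
  [-0.005,0.05,0],
  [-0.005,0.05,0],
  [-0.005,0.05,0],
], yaw=[0,0,0,0,0,0,0], grip=[-0.3,-0.3,-0.3,-0.3,-0.3,-0.3,-0.3])

```text
time_s: 13.33
ee_pos: [483.1, -185.0, 191.3]
ee_rot: [180.0, 0.0, 15.3]
force: [0.3, -0.3, -0.1]
gripper_width: 41.9
gripper_force: 12.0
```

Run:
```python
from workcell import env, eyes
from h import *
s=env.state();print(s['ee_pos'])
f=eyes.grab_frame("scene");c=cont(f['frame'],'red',(230,50,340,200));print(c.min(0),c.max(0))
# foot: lowest outline rows; half-height axis on the plane of the foot
lo=c[c[:,1]>c[:,1].max()-12]
z=s['ee_pos'][2]+32-89
print('foot z',z,'expected px',proj(f,[[483.5,-184,z],[483.5-17*.4,-184-17*.6,z]]),'foot low px',c[c[:,1]==c[:,1].max()].mean(0), 'mid col',(lo[:,0].min()+lo[:,0].max())/2)
```

```text
[ 483.09385104 -184.95298527  191.29192312]
[257.  88.] [285. 164.]
foot z 134.29192311582997 expected px [[274.21013664 159.642596  ]
 [273.77881801 164.55655906]] foot low px [274. 164.] mid col 274.0
```

The red foot shows at (274,164), exactly where predicted over the nest centre. I'll lower it.

Call:
send_rows([
  [0,0.001,-0.015],
  [0,0.001,-0.03],
  [0,0.001,-0.045],
  [0,0.001,-0.06],
  [0,0.001,-0.075],
  [0,0.001,-0.088],
  [0,0.001,-0.097],
  [0,0.001,-0.1],
], yaw=[0,0,0,0,0,0,0,0], grip=[-0.3,-0.3,-0.3,-0.3,-0.3,-0.3,-0.3,-0.3])

```text
time_s: 14.05
ee_pos: [482.0, -183.3, 89.9]
ee_rot: [-179.9, 0.1, 15.3]
force: [-0.5, 0.3, -0.2]
gripper_width: 41.6
gripper_force: 12.0
```

Call:
send_rows([
  [0,0,-0.001],
  [0,0,-0.002],
  [0,0,-0.003],
  [0,0,-0.0035],
  [0,0,-0.0035],
], yaw=[0,0,0,0,0], grip=[-0.3,-0.3,-0.3,-0.3,-0.3])

```text
time_s: 14.47
ee_pos: [483.2, -183.1, 88.4]
ee_rot: [180.0, -0.0, 15.3]
force: [-0.4, -0.8, -1.2]
gripper_width: 41.8
gripper_force: 12.0
```

Call:
send_rows([
  [0,0,-0.0005],
  [0,0,-0.001],
  [0,0,-0.0015],
  [0,0,-0.0015],
  [0,0,-0.0015],
], yaw=[0,0,0,0,0], grip=[-0.3,-0.3,-0.3,-0.3,-0.3])

```text
time_s: 14.88
ee_pos: [483.1, -183.0, 86.7]
ee_rot: [180.0, -0.0, 15.3]
force: [-0.1, 1.0, 1.3]
gripper_width: 42.0
gripper_force: 12.0
```

Touching at the expected height. I'll release, go up and move clear.

Call:
send_rows([
  [0,0,0],
  [0,0,0],
  [0,0,0],
  [0,0,0],
  [0,0,0],
  [0,0,0.01],
  [0,0,0.03],
  [0,0,0.055],
], yaw=[0,0,0,0,0,0,0,0], grip=[0.1,0.3,0.5,0.6,0.6,0.6,0.6,0.6])

```text
time_s: 15.55
ee_pos: [481.8, -182.6, 141.4]
ee_rot: [-179.9, 0.2, 15.3]
force: [-0.0, -1.1, 0.0]
gripper_width: 72.4
gripper_force: 0.0
```

Call:
send_rows([
  [0,0,0.03],
  [0,0,0.05],
  [0,-0.02,0.05],
  [0,-0.05,0.05],
  [0,-0.09,0.05],
  [0,-0.13,0.05],
  [0,-0.17,0.05],
  [0,-0.21,0.05],
], yaw=[0,0,0,0,0,0,0,0], grip=[0.6,0.6,0.6,0.6,0.6,0.6,0.6,0.6])

```text
time_s: 16.22
ee_pos: [482.7, -394.9, 192.5]
ee_rot: [180.0, -0.0, 15.3]
force: [0.5, 0.6, 0.3]
gripper_width: 72.9
gripper_force: 0.0
```

Call:
send_rows([
  [0,-0.04,0],
  [0,-0.08,0],
  [0,-0.12,0],
  [0,-0.14,0],
  [0,-0.14,0],
], yaw=[0,0,0,0,0], grip=[0.6,0.6,0.6,0.6,0.6])

```text
time_s: 16.63
ee_pos: [481.7, -537.7, 190.6]
ee_rot: [179.9, 0.0, 15.1]
force: [-0.4, 1.3, -0.4]
gripper_width: 72.9
gripper_force: 0.0
```

Run:
```python
from workcell import env, eyes
from h import *
fs=eyes.grab_frame("scene");ft=eyes.grab_frame("top")
for c,z,ws,wt in(('red',145,(230,100,330,200),(220,180,300,260)),('yellow',111,(230,110,330,240),(220,180,320,270)),('blue',65,(230,150,330,240),(220,180,310,270))):
    for f,w in((fs,ws),(ft,wt)):
        try: print(c,rim(f,cont(f['frame'],c,w),z))
        except Exception as e: print(c,e)
a=fs['frame'][100:260,200:360,::-1];b=ft['frame'][150:310,190:350,::-1]
cv2.imwrite('pics/k.png',cv2.resize(cv2.hconcat([a,b]),(800,400)))
```

```text
red (array([ 483.91187881, -181.97591456]), np.float64(19.673448812717357))
red (array([ 482.76311374, -182.76996924]), np.float64(19.358036963373713))
yellow (array([ 483.49443432, -182.30102147]), np.float64(31.044896268290703))
yellow (array([ 484.33740841, -183.75723421]), np.float64(29.784179821405086))
blue (array([ 484.29036308, -181.33053071]), np.float64(43.680789828211154))
blue (array([ 485.47797684, -183.41028574]), np.float64(44.25383685557724))
```

View pics/k.png

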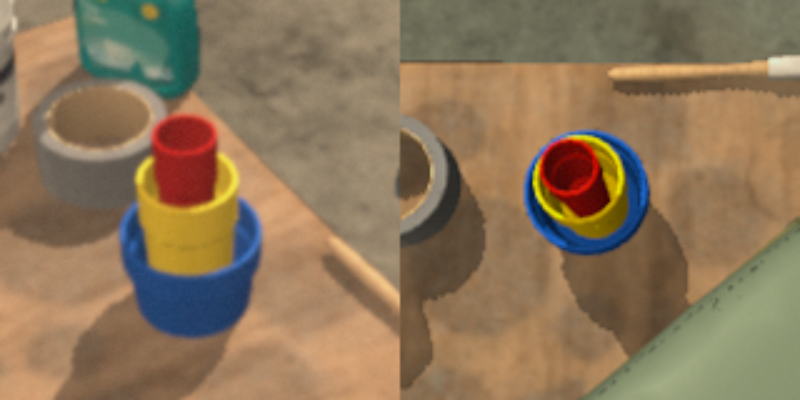

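The picture shows all three nested upright: red at crop (185,160), yellow at (187,210) and blue at (190,270). In both views the rims share one centre at the nested heights of 145, 111 and 65 mm, and the gripper is well clear.

```bash
python3 -c "
from workcell import env
print(env.job_done())"
```

```text
the job is handed in; nothing more can be done
None
```

The job is handed in at about 17 s: the red cup is inside the yellow and the yellow inside the blue, all upright and fully down in both camera views, with the blue cup still within about 3 mm of its first measured position.

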